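# Couple the grinding cup to the coffee grinder and hold it pressed

### The job

Lift the steel grinding cup and set it upright on the drive of the small black grinder, turning it until the cross-shaped coupling meshes and the cup slides fully home. Then press the cup down so that the grinder's spring drive is pushed right in, and finish with the gripper still on the cup, keeping it pressed. Leave the other things on the counter where they are.

Things in the scene. Friction and masses are not known exactly. Their poses are not given: they have to be found in the camera images.
- cup: closed upright grinding cup: black foot, steel body of 52 mm diameter from 23 to 78 mm above the underside, black lid of 54 mm diameter, 97 mm tall in all, 170 to 320 g. Origin: centre of its underside, z up. In the underside is a cross-shaped socket 23 mm deep: two crossing slots, 10 mm wide, along the cup's x and y axes. Grip the steel body from above at any yaw
- cup_lid (a point): centre of the lid's top, 97 mm above the cup's underside; an orange cross here shows the directions of the hidden slots below (the cup's x and y)
- grinder: black motor base fixed to the counter, 120 mm diameter, 60 mm tall, with a steel collar round its top dish (outer diameter 96 mm, inner about 80 mm, top at 71 mm). Origin: centre of its underside. The drive stands upright in the middle of the dish
- spindle_seat (a point): centre of the white flange (diameter 44 mm) where the cup's underside rests when home; 72 mm above the counter while the drive is up, sinks with it. On it stands an orange cross coupling (arms 30 mm tip to tip, 6 mm wide, flat tops 10 mm above the seat). This point's own axes do NOT tell the cross's angle: it is different each time, to be felt for by turning the cup, or seen
- spindle_tip (a point): tip of the steel pilot pin amid the orange cross, 20 mm above the seat: 12.4 mm diameter, tapering over the top 6 mm to 3.6 mm. It enters the socket first, at any yaw, and centres the cup. Unmeshed, the cup stops 10 mm above the seat; slots and cross mesh at every quarter turn, within about 6 degrees when well centred. The spindle turns only stiffly (0.2 N m), so turn the cup
- drive (a joint): downward travel of the spring drive: 0 up, 0.006 m pushed right in (stop). About 6 N starts it moving (more than the cup's own weight), about 10 N holds it right in; it springs back when let go
- jar: bystander, leave alone (sizes in mm): amber jar with red lid, diameter 60, 85 tall; origin centre of its underside
- mug: bystander, leave alone (sizes in mm): white mug, diameter 72, 85 tall, handle on its +y side out to about 70 from the axis; origin centre of its underside
- sauce: bystander, leave alone (sizes in mm): amber sauce bottle with red cap, diameter 64, 190 tall; origin centre of its underside
- oil: bystander, leave alone (sizes in mm): green oil bottle with black cap, diameter 56, 210 tall; origin centre of its underside
- tub: bystander, leave alone (sizes in mm): closed white round tub, diameter 90, 55 tall; origin centre of its underside
- bowl: bystander, leave alone (sizes in mm): blue bowl, diameter 130, 55 tall; origin centre of its underside

How it is judged:
By the outcome, as a careful person would: the job done as asked, in the order asked, and still so for the second after the job is handed in, while the arm keeps its last pose, push and grip.
It also fails if it takes over 54 s, if anything falls off the work surface, if the arm or the gripper's body presses on something with over 40 N, if the wrist force passes 120 N, or if a joint passes its speed limit or range.

### The arm

A 6-joint arm with a two-finger parallel gripper is mounted at the origin on the work surface. World frame = base frame: x ahead of the robot, y to its left, z up, the work surface at z = 0. Lengths are in m, angles in degrees, forces in N, time in s.
With the tool pointing down it reaches from about 0.35 to 0.875 m from the base axis. Payload 4.2 kg.
Tool frame: the origin (TCP) lies on the centre line of the jaws, within the pads' length; the fingertips stand 17 mm ahead of it and the grasp point (between the pads) lies 2 mm behind it (manip.tip_extent is the distance from the TCP to the fingertips, in m); z points along the fingers, y is the line along which they close (so a half turn about z gives the same grasp; the last joint's range is limited). The gripper opens to 85 mm and grips with 20 to 120 N. Pads are 22 mm wide; open, the fingers measure 114 mm over their backs; the gripper's body (76 mm by 85 mm) begins 54 mm behind the grasp point. The pads swing forward as they close: fully open they stand 13 mm farther back than shut.
Start: joints at [-57.548, 22.042, 0.453, 0, -68.411, -14.817], TCP at [0.189, -0.596, 0.248] pointing down, gripper open.
Joint ranges: [-179.83, 179.83], [-69.29, 118.12], [-61.27, 80.66], [-181.25, 117.63], [-171.15, -9.14], [-177.46, 177.46]. Speed limits (degrees/s): [159.86, 159.86, 180, 180, 180, 180].

### API

Orientations are given as [roll, pitch, yaw] about the fixed x, y, z axes, in that order (R = Rz(yaw) Ry(pitch) Rx(roll)).
In Python, from station import manip gives the robot as it stands.
- The arm moves only by the tool send_rows, never from a script. Its argument "increments" is one flat list of numbers, 5 for each row, row after row: the finger opening in cm, from 0 to 8.54, then the shift along the tool's x, y, z in cm, then the turn about the tool's z in rad. In form: [grip, x, y, z, turn, grip, x, y, z, turn, ...]. A call has 1 to 20 rows; each row shifts and turns the commanded pose from where the row before left it, along the tool's axes as they then stand; what a row does not reach is not made up. A row lasts 1/10 s, in which the tool goes at most 50 mm and 8.59 degrees, less where a joint would pass 70% of its speed; a pose out of reach is approached as far as the arm can. A call with a gripper value outside its range is refused whole. The fingers move at their own pace and stop on an object; the grip force is fixed at half the most. Time passes only in rows, so rows that do not move let the fingers close. It gives the time, the measured TCP pose, the force, the opening and the grip force at its end, in the units of the state.
- manip.observe(): the state, without advancing time (a new reading comes with each control period).
- manip.read_camera(name): name is "side" or "top"; returns a dict with "img" (420x560x3 uint8, red, green, blue), "fov_y" (degrees; the focal length in pixels is half the picture's height over the tangent of half this angle, whatever the lens; pixels are square), "cx", "cy" (the principal point, pixels), "xyz" and "attitude" of the camera in the world. Camera axes: x right, y up, looking along -z (the intrinsics and any distortion apply to the point x, -y, -z); pixel columns grow to the right and rows downward; lengths in m; the calibration is good to about 2 mm. A picture is of the moment at which its call begins. There is no depth.
- manip.close_job(): hands the job in; it is judged then, once.
The state is a dict: "time_s": time; "joint_pos": joint angles; "joint_vel": joint speeds; "effort": joint torques, N m; "tool_pos": TCP position; "tool_rot": TCP orientation; "wrist_force": force on the tool from outside, world axes, zero at the start; "wrist_torque": the same for the moment, N m; "finger_gap": finger opening in m; "grip_force": force on a finger pad.
Only numpy, scipy, OpenCV 4.12 (cv2) and the standard library are available. Lean on these libraries where they do the work, as an engineer would, in place of code of your own. Each camera call takes 0.05 s, during which the arm holds its last target. There are 200 camera calls.

## Working session

There is one attempt and no reset: what is moved stays moved. The work goes in short steps, Python scripts to look and compute and a tool call to move; the robot and the scene stay as the last step left them, time stands still between calls to the robot, and variables do not carry over. Pictures are saved under pics/ and viewed, at most 10 in all, crops included, and the job is handed in when it is done.

Besides the shell and the picture viewer there is one more tool, called after ">>>" as name(argument=value, ...) on one line, values as JSON. send_rows: Moves the arm, as the interface text tells. Its arguments: {"type":"object","properties":{"increments":{"type":"array","items":{"type":"number"}}},"required":["increments"]}

```bash
ls; mkdir -p pics; python3 - <<'E'
from station import manip
import cv2
print(manip.observe())
for n in("side","top"):
    c=manip.read_camera(n); print({k:v for k,v in c.items() if k!="img"})
    cv2.imwrite(f"pics/{n}0.png",c["img"][:,:,::-1])
E
```

```text
pics
{'time_s': 0.0, 'joint_pos': array([-5.75474004e+01,  2.20894596e+01,  3.79091139e-01, -2.75365215e-02,
       -6.84127694e+01, -1.48160049e+01]), 'joint_vel': array([ 0.0356041 , -0.03801527,  0.03426456, -0.13926585, -0.0053726 ,
       -0.01202972]), 'effort': array([-1.22135963e-03, -3.92289698e+01,  1.88395947e+01,  4.18627784e+00,
       -4.79008348e-03, -1.67787516e-05]), 'tool_pos': array([ 0.18919719, -0.5950892 ,  0.24723434]), 'tool_rot': array([ 1.79874412e+02, -6.75618654e-03, -1.62373557e+02]), 'wrist_force': array([-0.01828259,  0.34952239, -0.29711111]), 'wrist_torque': array([-0.00978398, -0.0016762 , -0.02895511]), 'grip_force': 0.0, 'finger_gap': 0.08534375885209429}
{'fov_y': 57.32201007161106, 'cx': 282.41540995833293, 'cy': 209.976654960671, 'xyz': array([0.10943041, 0.60621457, 0.62676924]), 'attitude': array([  55.95491618,   -1.24004251, -136.90024403])}
{'fov_y': 57.16777391172793, 'cx': 279.10435659766034, 'cy': 212.0678526730209, 'xyz': array([0.48291526, 0.0548829 , 0.90724748]), 'attitude': array([ 8.16245366e+00, -4.78614916e-02, -8.91541652e+01])}
```

View pics/top0.png

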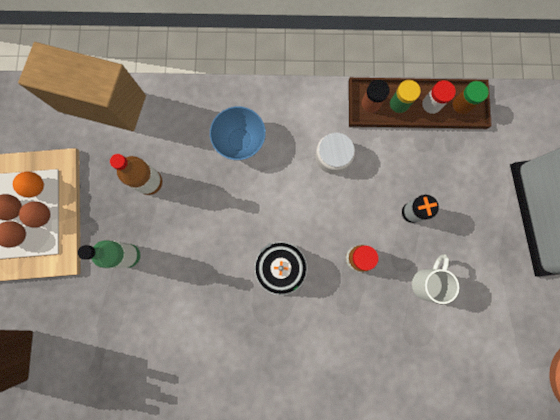

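View pics/side0.png

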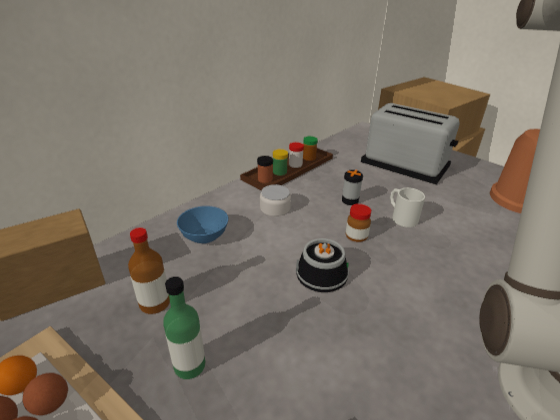

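The top view shows the cup's orange cross at about (427,207) and the grinder's at (281,268). In the side view they are at about (353,174) and (324,250). Next I'll project both, with the cross angles.

```bash
cat >h.py <<'E'
import numpy as np,cv2
from scipy.spatial.transform import Rotation as R
def ray(c,uv):
    uv=np.atleast_2d(uv).astype(float); f=c["img"].shape[0]/2/np.tan(np.radians(c["fov_y"])/2)
    d=np.c_[(uv[:,0]-c["cx"])/f,-(uv[:,1]-c["cy"])/f,-np.ones(len(uv))]
    return R.from_euler("xyz",c["attitude"],degrees=True).apply(d)
def plane(c,uv,z):
    d=ray(c,uv); return c["xyz"]+d*((z-c["xyz"][2])/d[:,2])[:,None]
def tri(c1,u1,c2,u2):
    A=[];b=[]
    for c,u in((c1,u1),(c2,u2)):
        d=ray(c,u)[0]; d/=np.linalg.norm(d); P=np.eye(3)-np.outer(d,d); A.append(P); b.append(P@c["xyz"])
    p,r,*_=np.linalg.lstsq(np.vstack(A),np.hstack(b),rcond=None); return p,np.sqrt(r)
def orange(c,box):
    x0,y0,x1,y1=box; h=cv2.cvtColor(c["img"],cv2.COLOR_RGB2HSV)[y0:y1,x0:x1]
    m=(h[...,0]>4)&(h[...,0]<20)&(h[...,1]>120)&(h[...,2]>110); v,u=np.nonzero(m); return np.c_[u+x0,v+y0]
def cross(c,box,z):
    uv=orange(c,box); p=plane(c,uv,z); 
    ctr=(p.min(0)+p.max(0))/2; q=(p-p.mean(0))[:,:2]@[1,1j]
    s=(q**4).sum(); return len(uv),uv.mean(0),p.mean(0),ctr,np.degrees(np.angle(s))/4,abs(s)/(abs(q)**4).sum(),2*abs(q).max()
E
python3 - <<'E'
from station import manip
from h import *
np.set_printoptions(precision=4,suppress=True)
t=manip.read_camera("top");s=manip.read_camera("side")
a=cross(t,(405,190,445,225),.097);b=cross(t,(262,250,300,288),.082)
print(a);print(b)
us=[orange(s,(340,160,366,182)).mean(0),orange(s,(305,235,342,262)).mean(0)]
print(us,tri(t,a[1],s,us[0]),tri(t,b[1],s,us[1]))
# grinder collar/base & flange: white flange, steel collar
g=cv2.cvtColor(t["img"],cv2.COLOR_RGB2GRAY)
m=((g>150)*255).astype(np.uint8); m[:, :250]=0;m[:,312:]=0;m[:240]=0;m[298:]=0
for k in cv2.findContours(m,cv2.RETR_CCOMP,cv2.CHAIN_APPROX_NONE)[0]:
    if len(k)>25:
        e=cv2.fitEllipse(k); print("ell",e,plane(t,e[0],.071))
o=[]
for (x,y) in((427,207),(281,268)):
    o.append(cv2.resize(t["img"][y-25:y+25,x-25:x+25],(400,400),interpolation=cv2.INTER_CUBIC))
cv2.imwrite("pics/z.png",np.hstack(o)[:,:,::-1])
for n,(u,v),z in(("jar",(363,258),.085),("mugrim",(442,287),.085)): print(n,plane(t,(u,v),z))
E
```

```text
(146, array([427.0137, 205.726 ]), array([ 0.6175, -0.2588,  0.097 ]), array([ 0.6169, -0.2588,  0.097 ]), np.float64(14.38549713808636), np.float64(0.8058741729294477), np.float64(0.04159780299320059))
(41, array([281.0732, 267.5122]), array([0.4827, 0.05  , 0.082 ]), array([0.4827, 0.0512, 0.082 ]), np.float64(-2.5783552945710095), np.float64(0.8425386841964807), np.float64(0.03006032836050672))
[array([353.5227, 172.4773]), array([324.1127, 248.4507])] (array([ 0.6181, -0.2562,  0.1013]), array([0.0023])) (array([0.4838, 0.0508, 0.0784]), array([0.0019]))
ell ((280.4305725097656, 267.76226806640625), (19.428274154663086, 20.251882553100586), 9.719287872314453) [[0.4821 0.0513 0.071 ]]
ell ((282.244384765625, 268.8033447265625), (7.6298418045043945, 9.412934303283691), 33.44419479370117) [[0.4799 0.0474 0.071 ]]
ell ((280.35821533203125, 267.86932373046875), (41.535728454589844, 42.250396728515625), 163.84564208984375) [[0.4819 0.0515 0.071 ]]
ell ((280.4070739746094, 267.9233093261719), (38.76517868041992, 39.33110427856445), 18.468324661254883) [[0.4817 0.0514 0.071 ]]
ell ((294.4932556152344, 271.83795166015625), (60.258941650390625, 96.00190734863281), 110.3450698852539) [[0.4739 0.021  0.071 ]]
jar [[ 0.5052 -0.1233  0.085 ]]
mugrim [[ 0.4472 -0.288   0.085 ]]
```

View pics/z.png

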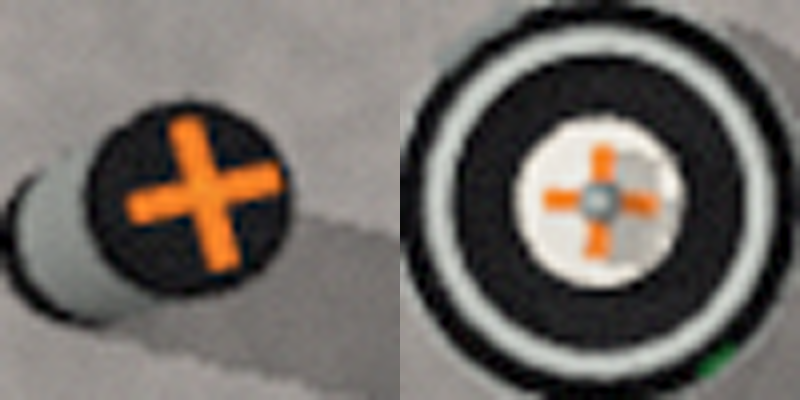

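Both crosses agree with their known heights. The cup is at about (0.617,-0.258) with its cross at +14.4°. The grinder is at (0.482,0.051) with its cross at about -2.6°, so the cup needs about -17° in world yaw. I'll move above the cup now.

>>> send_rows(increments=[8.5,-2.55,0.96,0,0,8.5,-2.55,0.96,0,0,8.5,-2.55,0.96,0,0,8.5,-2.55,0.96,0,0,8.5,-2.55,0.96,0,0,8.5,-2.55,0.96,0,0,8.5,-2.55,0.96,0,0,8.5,-2.55,0.96,0,0,8.5,-2.55,0.96,0,0,8.5,-2.55,0.96,0,0,8.5,-2.55,0.96,0,0,8.5,-2.55,0.96,0,0,8.5,-2.55,0.96,0,0,8.5,-2.55,0.96,0,0,8.5,-2.55,0.96,0,0,8.5,-2.55,0.96,0,0,8.5,-2.55,0.96,0,0,8.5,-2.55,0.96,0,0,8.5,-2.55,0.96,0,0,8.5,-2.55,0.96,0,0])

```text
time_s: 2.2
tool_pos: [0.6179, -0.2573, 0.248]
tool_rot: [180.0, -0.0, -162.4]
wrist_force: [0.8, -0.0, -0.3]
finger_gap: 0.0849
grip_force: 0.0
```

>>> send_rows(increments=[8.5,0,0,0,0,8.5,0,0,0,0,8.5,0,0,0,0])

```text
time_s: 2.5
tool_pos: [0.6166, -0.2585, 0.2482]
tool_rot: [180.0, -0.0, -162.4]
wrist_force: [0.2, 0.1, -0.3]
finger_gap: 0.0847
grip_force: 0.0
```

>>> send_rows(increments=[8.5,0,0,1.5,0,8.5,0,0,1.5,0,8.5,0,0,1.5,0,8.5,0,0,1.5,0,8.5,0,0,1.5,0,8.5,0,0,1.5,0,8.5,0,0,1.5,0,8.5,0,0,1.5,0,8.5,0,0,1.5,0,8.5,0,0,1.5,0,8.5,0,0,1.5,0,8.5,0,0,1.5,0,8.5,0,0,1.5,0,8.5,0,0,0,0])

```text
time_s: 3.9
tool_pos: [0.6155, -0.2577, 0.0502]
tool_rot: [179.8, -0.3, -162.4]
wrist_force: [-0.6, 0.1, 0.1]
finger_gap: 0.085
grip_force: 0.0
```

>>> send_rows(increments=[7,0,0,0,0,6.2,0,0,0,0,5.6,0,0,0,0,5,0,0,0,0,4,0,0,0,0,4,0,0,0,0,4,0,0,0,0,4,0,0,0,0,4,0,0,0,0,4,0,0,0,0])

```text
time_s: 4.9
tool_pos: [0.618, -0.2584, 0.0546]
tool_rot: [-179.9, 0.1, -162.3]
wrist_force: [0.2, -0.3, 6.0]
finger_gap: 0.0512
grip_force: 50.9
```

>>> send_rows(increments=[4,0,0,-0.5,0,4,0,0,-1,0,4,0,0,-1.5,0,4,0,0,-1.5,0,4,0,0,-1.5,0,4,0,0,-1.5,0,4,0,0,-1.5,0,4,0,0,-1.5,0,4,0,0,-1.5,0,4,0,0,-1.5,0,4,0,0,-1,0,4,0,0,-0.5,0,4,0,0,0,0,4,0,0,0,0])

```text
time_s: 6.3
tool_pos: [0.6168, -0.2579, 0.2027]
tool_rot: [179.9, -0.1, -162.4]
wrist_force: [0.6, -0.0, -1.9]
finger_gap: 0.0511
grip_force: 51.8
```

```bash
python3 - <<'E'
from station import manip
from h import *
np.set_printoptions(precision=4,suppress=True)
o=manip.observe();print(o["tool_pos"],o["tool_rot"],o["wrist_force"],o["finger_gap"],o["grip_force"])
c=manip.read_camera("top")
cv2.imwrite("pics/lift.png",c["img"][:,:,::-1])
c=manip.read_camera("side");cv2.imwrite("pics/lifts.png",c["img"][:,:,::-1])
E
```

```text
[ 0.6168 -0.2579  0.2027] [ 179.9451   -0.0506 -162.3757] [ 0.5521 -0.0101 -1.861 ] 0.05112268566951243 51.840256006477716
```

View pics/lifts.png

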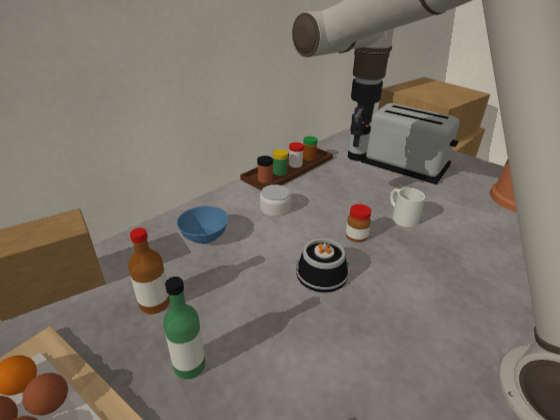

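>>> send_rows(increments=[4,0,0,0,0.06,4,0,0,0,0.06,4,0,0,0,0.06,4,0,0,0,0.06,4,0,0,0,0.057,4,0,0,0,0])

```text
time_s: 7.0
tool_pos: [0.617, -0.258, 0.2024]
tool_rot: [180.0, -0.1, -179.4]
wrist_force: [-0.0, -0.4, -2.8]
finger_gap: 0.0509
grip_force: 51.7
```

>>> send_rows(increments=[4,0.41,0.97,0,0,4,0.82,1.94,0,0,4,0.82,1.94,0,0,4,0.82,1.94,0,0,4,0.82,1.94,0,0,4,0.82,1.94,0,0,4,0.82,1.94,0,0,4,0.82,1.94,0,0,4,0.82,1.94,0,0,4,0.82,1.94,0,0,4,0.82,1.94,0,0,4,0.82,1.94,0,0,4,0.82,1.94,0,0,4,0.82,1.94,0,0,4,0.82,1.94,0,0,4,0.82,1.94,0,0,4,0.41,0.97,0,0,4,0,0,0,0,4,0,0,0,0])

```text
time_s: 8.9
tool_pos: [0.4827, 0.0508, 0.2034]
tool_rot: [-180.0, 0.0, -179.3]
wrist_force: [0.1, -0.4, -1.3]
finger_gap: 0.0509
grip_force: 52.0
```

```bash
python3 - <<'E'
from station import manip
from h import *
np.set_printoptions(precision=4,suppress=True)
o=manip.observe();print(o["tool_pos"],o["tool_rot"],o["wrist_force"])
c=manip.read_camera("side");print(c["img"].shape)
a=c["img"][120:300,230:430]
t=manip.read_camera("top")["img"][170:350,190:390]
cv2.imwrite("pics/ov.png",np.hstack([cv2.resize(k,(400,360),interpolation=cv2.INTER_CUBIC) for k in(a,t)])[:,:,::-1])
E
```

```text
[0.4827 0.0508 0.2034] [-179.9971    0.016  -179.332 ] [ 0.1266 -0.41   -1.3486]
(420, 560, 3)
```

View pics/ov.png

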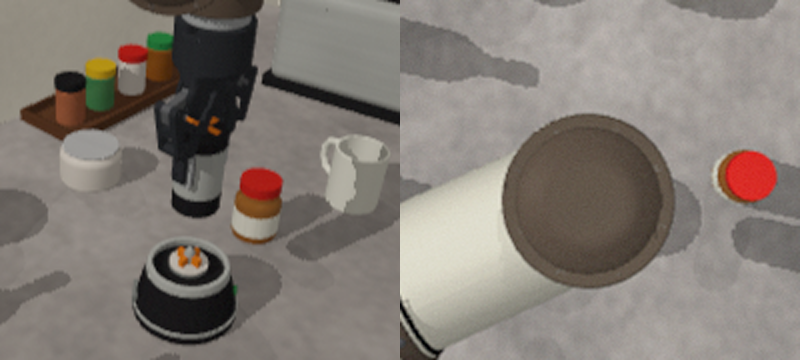

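The side view shows the cup held upright above the grinder, with its foot at about (328,222) in full-picture pixels and the pin near (324,246). The arm hides it in the top view. Next I'll check the lateral offset numerically.

```bash
python3 - <<'E'
from station import manip
from h import *
np.set_printoptions(precision=4,suppress=True)
c=manip.read_camera("side");im=c["img"];o=manip.observe();p=o["tool_pos"];print(p)
g=cv2.cvtColor(im,cv2.COLOR_RGB2GRAY).astype(int)
f=210/np.tan(np.radians(c["fov_y"])/2)
def pix(P):
    q=R.from_euler("xyz",c["attitude"],degrees=True).inv().apply(P-c["xyz"]);return np.array([c["cx"]-f*q[0]/q[2],c["cy"]+f*q[1]/q[2]])
P=lambda x,y,z:pix(np.array([x,y,z]))
print("axis pred z.15,.16,.173:",[P(p[0],p[1],z) for z in(.15,.16,.173)])
print("pin tip pred .092, seat .072",P(.482,.0514,.092),P(.482,.0514,.072), "per mm x",P(p[0]+.001,p[1],.16)-P(p[0],p[1],.16),"y",P(p[0],p[1]+.001,.16)-P(p[0],p[1],.16))
for r in range(204,228,2): print(r,g[r,310:350])
m=orange(c,(305,235,342,262));print(m.mean(0),m.min(0),m.max(0))
# collar/flange in side view
h=cv2.cvtColor(im,cv2.COLOR_RGB2HSV);w=((g>125)&(h[...,1]<40)).astype(np.uint8)*255
M=np.zeros_like(w);M[232:275,295:352]=w[232:275,295:352]
for k in cv2.findContours(M,cv2.RETR_CCOMP,cv2.CHAIN_APPROX_NONE)[0]:
    if len(k)>20:e=cv2.fitEllipse(k);print(e,plane(c,e[0],.071))
E
```

```text
[0.4829 0.0503 0.2032]
axis pred z.15,.16,.173: [array([328.0042, 222.5869]), array([328.4217, 218.7464]), array([328.9732, 213.6736])]
pin tip pred .092, seat .072 [325.7012 244.264 ] [324.943  251.2322] per mm x [-0.3775 -0.1935] y [-0.2893  0.1948]
204 [133 133 132 131 129 123  35  37  34  36  36  34  22  43 116 121  88  62
  93  94  95  93  93  92  94  92  94  96  95  95  95  97 119 128 128 129
 129 129 129 129]
206 [131 130 131 129 127 113  48  34  32  36  35  29  27  61 132 105  82  78
  94  97 125 121 108 104  94  94 100  95  94  95  94  95 130 129 128 129
 129 129 131 132]
208 [128 128 128 128 128 116  34  33  36  38  35  27  26  65 131  99  73  86
  94  96 124 120 117 114 108 105  98 100  96  95  96 105 131 130 128 130
 129 130 130 129]
210 [129 129 129 128 128 127 108  84  38  34  32  25  29  74 131  87  67  94
  98 125 124 120 116 113 108 104 101  97  95  94  95 113 128 128 127 128
 129 132 132 130]
212 [126 125 128 130 129 129 130 135 135 124  97  84  78 117 126  88  69  94
  97 126 122 118 115 112 106 105 101  97  94  94  96 121 125 125 124 124
 127 129 130 123]
214 [130
[... 1012 characters left out ...]
 128 128 128 130 129 130 111  79  39  23  23  22  20  21  22  18
  19  16  19  18  11  18  16  16  20  67 122 132 131 131 132 129 130 131
 150 167 170 159]
[324.1806 248.3889] [319 243] [330 253]
((323.7339172363281, 250.50433349609375), (12.409065246582031, 17.12598419189453), 97.56072235107422) [[0.4862 0.0503 0.071 ]]
((319.5155944824219, 247.61203002929688), (36.6290283203125, 53.28849411010742), 97.53150177001953) [[0.4993 0.049  0.071 ]]
((323.3479919433594, 251.63909912109375), (23.58934211730957, 37.4484748840332), 100.43193817138672) [[0.4844 0.054  0.071 ]]
((328.6070251464844, 235.82504272460938), (4.59003210067749, 9.66445541381836), 84.18572235107422) [[ 0.5111 -0.0002  0.071 ]]
```

The cup and pin agree to within about 1 mm, so I'll descend, slowly near the pin.

>>> send_rows(increments=[4,0,0,1,0,4,0,0,1,0,4,0,0,1,0,4,0,0,1,0,4,0,0,1,0,4,0,0,0.3,0,4,0,0,0.3,0,4,0,0,0.3,0,4,0,0,0,0])

```text
time_s: 9.95
tool_pos: [0.4826, 0.0509, 0.1442]
tool_rot: [-180.0, -0.0, -179.4]
wrist_force: [-0.6, -0.1, -3.0]
finger_gap: 0.0512
grip_force: 52.0
```

>>> send_rows(increments=[4,0,0,0.2,0,4,0,0,0.2,0,4,0,0,0.2,0,4,0,0,0,0,4,0,0,0,0])

```text
time_s: 10.45
tool_pos: [0.4826, 0.0508, 0.1383]
tool_rot: [-180.0, -0.0, -179.4]
wrist_force: [-0.2, -0.2, -2.3]
finger_gap: 0.0514
grip_force: 52.0
```

>>> send_rows(increments=[4,0,0,0.2,0,4,0,0,0.2,0,4,0,0,0.1,0,4,0,0,0,0,4,0,0,0,0])

```text
time_s: 10.95
tool_pos: [0.4826, 0.0508, 0.1332]
tool_rot: [-180.0, -0.0, -179.4]
wrist_force: [-0.6, -0.0, -2.2]
finger_gap: 0.0508
grip_force: 52.0
```

>>> send_rows(increments=[4,0,0,0.2,0,4,0,0,0.1,0,4,0,0,0.1,0,4,0,0,0,0,4,0,0,0,0])

```text
time_s: 11.45
tool_pos: [0.4826, 0.0508, 0.1292]
tool_rot: [-180.0, -0.0, -179.4]
wrist_force: [-0.0, -0.3, -3.1]
finger_gap: 0.0514
grip_force: 52.0
```

>>> send_rows(increments=[4,0,0,0.1,0,4,0,0,0.1,0,4,0,0,0.1,0,4,0,0,0,0,4,0,0,0,0])

```text
time_s: 11.95
tool_pos: [0.4827, 0.0509, 0.1265]
tool_rot: [180.0, 0.0, -179.4]
wrist_force: [-0.9, -0.1, -0.1]
finger_gap: 0.0512
grip_force: 52.1
```

The cup is down to about home height with almost no force, so the coupling has meshed. Next I'll press.

>>> send_rows(increments=[4,0,0,0.1,0,4,0,0,0.1,0,4,0,0,0.1,0,4,0,0,0,0,4,0,0,0,0])

```text
time_s: 12.45
tool_pos: [0.4828, 0.0509, 0.1236]
tool_rot: [180.0, 0.0, -179.4]
wrist_force: [-2.9, 0.1, 4.0]
finger_gap: 0.0509
grip_force: 52.1
```

>>> send_rows(increments=[4,0,0,0.1,0,4,0,0,0.1,0,4,0,0,0.1,0,4,0,0,0,0,4,0,0,0,0])

```text
time_s: 12.95
tool_pos: [0.4828, 0.0509, 0.1207]
tool_rot: [-180.0, 0.0, -179.4]
wrist_force: [-3.7, -0.1, 6.3]
finger_gap: 0.0508
grip_force: 52.3
```

>>> send_rows(increments=[4,0.03,0,0.1,0,4,0.03,0,0.1,0,4,0,0,0,0,4,0,0,0,0])

```text
time_s: 13.35
tool_pos: [0.4829, 0.0509, 0.1202]
tool_rot: [-180.0, 0.1, -179.3]
wrist_force: [-4.6, 0.4, 14.4]
finger_gap: 0.0512
grip_force: 53.1
```

>>> send_rows(increments=[4,0,0,0.1,0,4,0,0,0,0,4,0,0,0,0])

```text
time_s: 13.65
tool_pos: [0.483, 0.0509, 0.1201]
tool_rot: [-180.0, 0.1, -179.3]
wrist_force: [-7.5, 1.2, 21.6]
finger_gap: 0.0509
grip_force: 53.5
```

>>> send_rows(increments=[4,0.03,0,0,0,4,0.02,0,0,0,4,0,0,0,0,4,0,0,0,0,4,0,0,0,0])

```text
time_s: 14.15
tool_pos: [0.4829, 0.0509, 0.1202]
tool_rot: [-180.0, 0.2, -179.3]
wrist_force: [-6.4, -0.2, 20.6]
finger_gap: 0.0511
grip_force: 53.5
```

```bash
python3 - <<'E'
from station import manip
import cv2
c=manip.read_camera("side")["img"][150:300,240:420]
cv2.imwrite("pics/end.png",cv2.resize(c,(720,600),interpolation=cv2.INTER_CUBIC)[:,:,::-1])
o=manip.observe();print(o["tool_pos"],o["wrist_force"],o["wrist_torque"],o["grip_force"])
E
```

```text
[0.48285851 0.05089022 0.1201544 ] [-6.06576736 -0.05737887 18.76209682] [ 0.13604158  1.95809382 -0.02946498] 53.51569953078763
```

View pics/end.png

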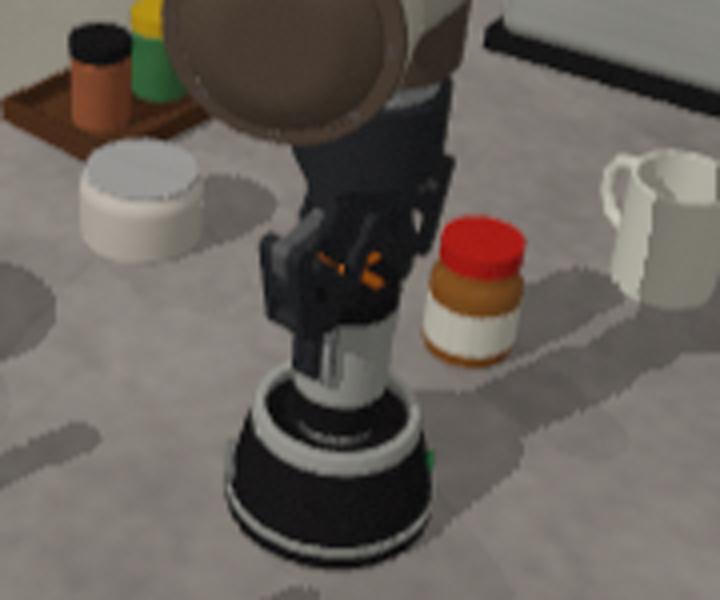

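The picture shows the cup standing upright on the drive inside the collar, the gripper still on it, and the jar, mug and tub where they were. I'll check that the press holds before handing in.

>>> send_rows(increments=[4,0,0,0,0,4,0,0,0,0,4,0,0,0,0,4,0,0,0,0,4,0,0,0,0,4,0,0,0,0,4,0,0,0,0,4,0,0,0,0])

```text
time_s: 15.0
tool_pos: [0.4829, 0.0509, 0.1202]
tool_rot: [-180.0, 0.2, -179.3]
wrist_force: [-6.5, 0.4, 19.0]
finger_gap: 0.0509
grip_force: 53.5
```

```bash
python3 -c "
from station import manip
print(manip.close_job())"
```

```text
the job is handed in; nothing more can be done
None
```

I set the cup on the grinder with the coupling meshed and pressed the drive in to its stop (about 6 mm of travel). I handed the job in at about 15 s, with the gripper still on the cup and pressing at a steady 19 N or so; no verdict came back.

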